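Line up a brake drum's access hole with the adjuster

ROBOT

A 6-joint arm with a two-finger parallel gripper is mounted at the origin on a cart in front of the work surface, level with it; the furniture and walls round the work are solid. World frame = base frame: x ahead of the robot, y to its left, z up, the work surface at z = 0. Lengths are in m, angles in rad, forces in N, time in s.
With the tool pointing down it reaches from about 0.375 to 0.9 m from the base axis. Payload 3.1 kg.
Tool frame: the origin (TCP) lies on the centre line of the jaws, within the pads' length; the fingertips stand 25 mm ahead of it and the grasp point (between the pads) lies 6 mm ahead of it (robot.nose_length is the y of the fingertips in the tool frame, in m); y points along the fingers, z is the direction in which the jaws open and shut, and the axes are right-handed (so a half turn about y gives the same grasp; the last joint's range is limited). The gripper opens to 87 mm and grips with 3 to 60 N. Pads are 19 mm wide; open, the fingers measure 117 mm over their backs; the gripper's body (75 mm by 190 mm) begins 51 mm behind the grasp point.
Start: joints at [-1.504, 0.527, 1.433, -0, 1.181, -0.178], TCP at [0.152, -0.606, 0.248] pointing down, gripper open.
Joint ranges: [-3.08, 3.08], [-0.75, 2.2], [0.22, 2.44], [-1.43, 4.57], [0, 2.65], [-2.85, 2.85]. Speed limits (rad/s): [2.79, 2.79, 3.14, 3.14, 3.14, 3.14].

INTERFACE

Orientations are given as a unit quaternion [x, y, z, w].
In Python, from rig import robot, eyes, ticket gives the robot as it stands.
- The arm moves only by the tool play_rows, never from a script. Its argument "series" is a list of rows, each a list of 7 numbers: the opening, from 0 (shut) to 1 (fully open), then the shift along the tool's x, y, z scaled (see below), then the turn, a rotation vector about the tool's x, y, z scaled (see below). In form: [[claw, dx, dy, dz, ax, ay, az], ...]. A call has 1 to 12 rows; each row shifts and turns the commanded pose from where the row before left it, along the tool's axes as they then stand; what a row does not reach is not made up. The controller multiplies each number of a shift by 100 mm and each number of a turn by 180 degrees. A row lasts 1/12 s, in which the tool goes at most 41.7 mm and 7.16 degrees, less where a joint would pass 70% of its speed; a pose out of reach is approached as far as the arm can. A call with a number of a shift or a turn outside -1 to 1 is refused whole. A call with a gripper value outside its range is refused whole. The fingers move at their own pace and stop on an object; "grip_force" is the grip in N (left out, the last holds). Time passes only in rows, so rows that do not move let the fingers close. It gives the time, the measured TCP pose, the force and the opening at its end, in the units of the state.
- robot.get_obs(): the state, without advancing time (a new reading comes with each control period).
- eyes.camera(name): name is "scene" or "side" or "wrist"; returns the picture (480x640x3 uint8, red, green, blue); there is no depth.
- eyes.camera_params(name): a dict with "K" (3x3 intrinsics, pixels), "rvec" (rotation vector, rad) and "tvec" (3), from world to camera coordinates, as OpenCV has them. Camera axes: x right, y down, z forward; pixel columns grow to the right and rows downward; lengths in m; the calibration is good to about 2 mm. A picture is of the moment at which its call begins: read the wrist's pose just before it. camera_params takes no time and is no camera call; for the wrist camera it gives the pose at the moment of the call.
- ticket.hand_in(): hands the job in, once; it reports no verdict.
The state is a dict: "time": time; "q": joint angles; "joint_velocities": joint speeds; "joint_torque": joint torques, N m; "position": TCP position; "tool_rot": TCP orientation; "ft_force": force on the tool from outside, world axes, zero at the start; "moment": the same for the moment, N m; "grip_width": finger opening in m.
Only numpy, scipy, OpenCV 4.12 (cv2) and the standard library are available. Lean on these libraries where they do the work, as an engineer would, in place of code of your own. Each camera call takes 0.05 s, during which the arm holds its last target.

TASK

The brake on the stand has its new shoes and is to be adjusted next. With one finger push its handbrake lever fully off, back against its stop bolt; only then push the drum round by its wheel studs until the access hole in its face is squarely over the adjuster's star wheel, which lies on the anchor-lug side of the axle. Only push: do not grip the lever, studs or hub cap between the fingers, and leave the nuts, tools and tape lying where they are.

Things in the scene. Friction and masses are not known exactly. Their poses are not given: they have to be found in the camera images.
- brake_stand: drum brake on a round heavy stand, fixed. Origin: on the bench under the vertical axle; x, y level, yaw -0.25 to 0.35. Foot radius 86, to 20 mm high; backing plate radius 107.5, 44 to 48 mm high, with one anchor lug (two bolt heads, top 58 mm high) jutting out along the stand's -x, towards the robot, to 134 mm from the axle; on it the iron drum, radius 104.5, its flat face 90 mm above the bench.
- axle (a point): centre of the drum's face, on the axle, 90 mm above the bench. The hub's dust cap (radius 21) stands on it up to 117 mm above the bench.
- star_wheel (a point): top of the adjuster's star wheel (24 mm across, 4 mm thick), fixed inside the brake under the drum, 66 mm from the axle on the line from the axle to the anchor lug (stand's -x), 82 mm above the bench. It can be seen only through the access hole when that is over it.
- access_hole (a point): centre of the single round access hole (diameter 24 mm) through the drum's face, at the face's height (90 mm), 66 mm from the axle. It goes round with the drum; as long as it is elsewhere only the dark inside and shoe webs show through it. (Two 9 mm screw holes nearer the hub are not meant.)
- drum (a joint): drum angle about the vertical axle, rad, positive anticlockwise from above; at 0 or any whole turn (6.283) the access hole is exactly over the star wheel. Turns either way without stops. Handbrake off: 0.15 N m turns it (3 N on a stud) and it stays where it is left; handbrake on: held (over 1.2 N m). The drum cannot be lifted.
- stud_1 (a point): top centre of a wheel stud: upright steel pin, diameter 12 mm, from the drum's face (90 mm) up to 124 mm above the bench, 55 mm from the axle. Four alike stand at quarter turns on the drum; this one is 135 degrees clockwise (seen from above) of the access hole.
- stud_2 (a point): top centre of the next wheel stud anticlockwise, 45 degrees clockwise of the access hole
- stud_3 (a point): top centre of the next wheel stud anticlockwise, 45 degrees anticlockwise of the access hole
- stud_4 (a point): top centre of the last wheel stud, 135 degrees anticlockwise of the access hole
- handbrake (a joint): handbrake lever angle, rad: 0 = fully off, against its stop bolt; 0.6 to 0.85 = on. Positive anticlockwise from above; it is released clockwise: the free end, left of the stand, swings away from the robot. Vertical pivot 78 mm from the axle along the stand's +y (left), under the backing plate. Friction 0.5 N m (6 N at its end); stays where left. Below 0.25 the drum is free.
- lever_end (a point): centre of the eye at the lever's free end, 90 mm from its pivot, 35 mm above the bench: an upright boss of radius 11 mm, 18 to 51 mm above the bench, on an arm 16 mm wide and 26 to 36 mm above the bench. Over 40 mm outside the drum, free all round but for the arm. Site x points from the pivot along the arm.
- spoon_bar: flat adjusting bar with a dark dipped grip, 228 mm long, 21 mm wide, lying on the bench between the stand and the robot. Bystander: leave it where it is. Origin: centre of its underside.
- wheel_nut_1: plain steel hex wheel nut, 22 mm across, 12 mm high, one of four lying in a group on the bench to the right of the stand. Bystander: leave it where it is. Origin: centre of its underside.
- wheel_nut_2: the second wheel nut of that group. Bystander: leave it where it is. Origin: centre of its underside.
- wheel_nut_3: the third wheel nut of that group. Bystander: leave it where it is. Origin: centre of its underside.
- wheel_nut_4: the fourth wheel nut of that group. Bystander: leave it where it is. Origin: centre of its underside.
- tape_roll: roll of black tape, 70 mm across, 19 mm high, lying flat to the left of the stand. Bystander: leave it where it is. Origin: centre of its underside.
- ratchet: socket ratchet with a black grip, 194 mm long, lying on the left of the bench. Bystander: leave it where it is. Origin: centre of its underside.
- driver_orange: short orange screwdriver, 132 mm long, lying on the left of the bench. Bystander: leave it where it is. Origin: centre of its underside.

How it is judged:
On the way, in this order (a step that is already met when the one before it is completed fails the run):
1. the handbrake lever is pushed fully off, against its stop (value of joint handbrake below 0.08 rad), for 0.2 s.
2. the drum is turned so that the access hole is over the star wheel (horizontal distance between access_hole and star_wheel below 0.006 m), for 0.2 s.
At the end, for the whole second after the job is handed in: The handbrake lever is off (within 0.08 rad of its stop), the centre of the access hole is within 6 mm of the star wheel seen from above, and the drum is at rest (value of joint handbrake below 0.08 rad and horizontal distance between access_hole and star_wheel below 0.006 m and velocity of joint drum between -0.03 and 0.03 rad/s); the robot touches nothing.
It fails at once if the drum is forced round (its hole moved over 12 mm) while the handbrake lever is still on (distance of access_hole from where it was at the start of the episode above 0.012 m and value of joint handbrake above 0.35 rad).
It fails at once if a stud or the hub cap is taken between the fingers (((horizontal distance between the grasp point and stud_1 below 0.006 m and z of the grasp point in the frame of stud_1 below 0.008 m) or (horizontal distance between the grasp point and stud_2 below 0.006 m and z of the grasp point in the frame of stud_2 below 0.008 m) or (horizontal distance between the grasp point and stud_3 below 0.006 m and z of the grasp point in the frame of stud_3 below 0.008 m) or (horizontal distance between the grasp point and stud_4 below 0.006 m and z of the grasp point in the frame of stud_4 below 0.008 m) or (horizontal distance between the grasp point and axle below 0.012 m and z of the grasp point in the frame of axle below 0.033 m)) and contact force between the fingers and drum above 1 N).
It fails at once if the lever is taken between the fingers (y of the grasp point in the frame of lever_end between -0.006 and 0.006 m and x of the grasp point in the frame of lever_end between -0.08 and 0.01 m and z of the grasp point in the frame of lever_end below 0.018 m and contact force between the fingers and brake_stand above 1 N).
It fails at once if a bystander is moved by more than 20 mm (distance of any of spoon_bar, wheel_nut_1, wheel_nut_2, wheel_nut_3, wheel_nut_4, tape_roll, ratchet, driver_orange from where it was at the start of the episode above 0.02 m).
It also fails if it takes over 61 s, if anything falls off the work surface, if the arm or the gripper's body presses on something with over 40 N, if the wrist force passes 120 N, or if a joint passes its speed limit or range.

## Working session

There is one attempt and no reset: what is moved stays moved. The work goes in short steps, Python scripts to look and compute and a tool call to move; the robot and the scene stay as the last step left them, time stands still between calls to the robot, and variables do not carry over. Pictures are saved under pics/ and viewed, and the job is handed in when it is done.

Besides the shell and the picture viewer there is one more tool, called after "Request:" in YAML: its name, and indented under it one key for each argument. play_rows: Moves the arm, as the interface text tells. Its arguments: {"type":"object","properties":{"series":{"type":"array","items":{"type":"array","items":{"type":"number"}}},"grip_force":{"type":"number"}},"required":["series"]}

```bash
mkdir -p pics; ls
python3 - <<'E'
from rig import robot, eyes, ticket
import cv2
o=robot.get_obs()
for k,v in o.items(): print(k,v)
print(robot.nose_length)
for n in ["scene","side","wrist"]:
    cv2.imwrite(f"pics/{n}0.png",eyes.camera(n)[:,:,::-1]); print(n,eyes.camera_params(n))
E
```

```text
pics
time 0.0
q [-1.50350369e+00  5.28449791e-01  1.43391897e+00 -1.51450120e-05
  1.18138921e+00 -1.78517090e-01]
joint_velocities [ 0.00077579  0.0010155   0.00105469 -0.00142914 -0.00014864  0.00035939]
joint_torque [-1.01328260e-03 -4.40042853e+01 -1.76590759e+01  6.35246979e-02
  5.82490792e-02 -1.52723255e-04]
position [ 0.15205599 -0.60551229  0.24657634]
tool_rot [-0.08665259  0.70253685 -0.70100755  0.08672781]
ft_force [-0.2216994  -0.16325366  0.82408314]
moment [-0.02368831  0.06327052 -0.04382078]
grip_width 0.08676858625323582
0.025
scene {'K': array([[598.28338608,   0.        , 312.82017884],
       [  0.        , 598.28338608, 239.30213875],
       [  0.        ,   0.        ,   1.        ]]), 'rvec': array([ 0.7424219 , -2.48934966,  1.20729312]), 'tvec': array([0.47316641, 0.18139146, 1.34086992])}
side {'K': array([[453.08769831,   0.        , 325.82478834],
       [  0.        , 453.08769831, 237.2554204 ],
       [  0.        ,   0.        ,   1.        ]]), 'rvec': array([ 2.02257303, -0.10735752,  0.05706856]), 'tvec': array([-0.49240271,  0.14249193,  1.01917889])}
wrist {'K': array([[382.66922828,   0.        , 317.45978214],
       [  0.        , 382.66922828, 243.09114847],
       [  0.        ,   0.        ,   1.        ]]), 'rvec': array([-2.31978802,  1.80895352,  0.2261932 ]), 'tvec': array([-0.6228073 , -0.0304664 ,  0.38988967])}
```

View pics/scene0.png

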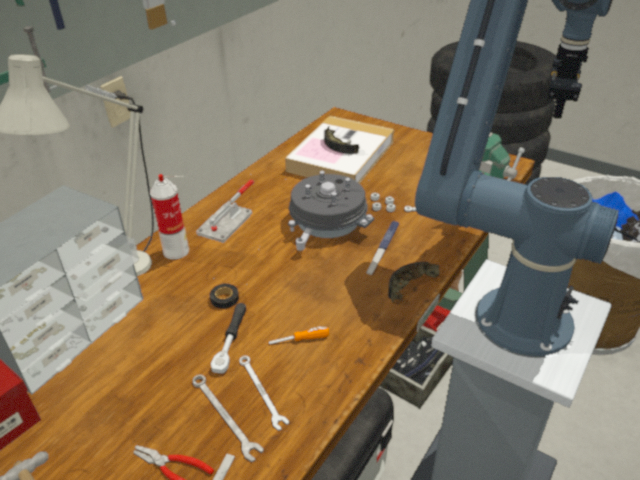

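View pics/side0.png

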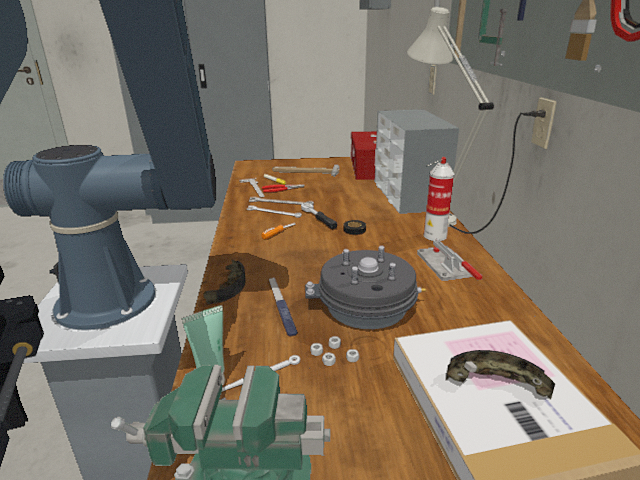

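View pics/wrist0.png

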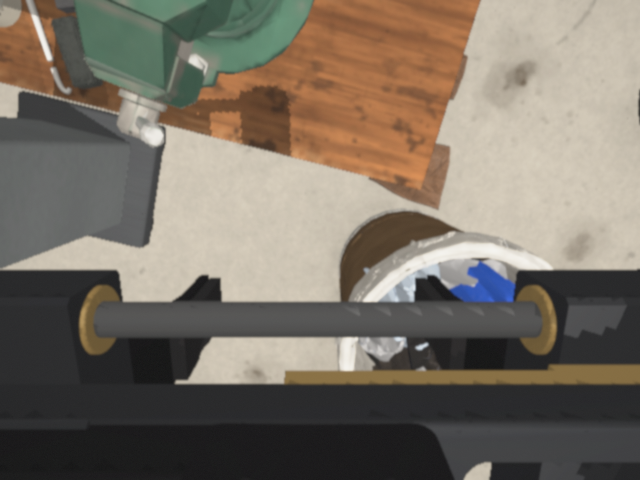

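The scene and side views show the stand, with the drum at about (328,205) in scene and (368,285) in side. I'll crop and zoom both.

Run:
```python
import cv2
a=cv2.imread("pics/scene0.png")[160:265,260:420]; cv2.imwrite("pics/sc_z.png",cv2.resize(a,None,fx=5,fy=5,interpolation=cv2.INTER_CUBIC))
a=cv2.imread("pics/side0.png")[235:335,295:435]; cv2.imwrite("pics/si_z.png",cv2.resize(a,None,fx=5.6,fy=5.6,interpolation=cv2.INTER_CUBIC))
```

```text
(no output)
```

View pics/sc_z.png

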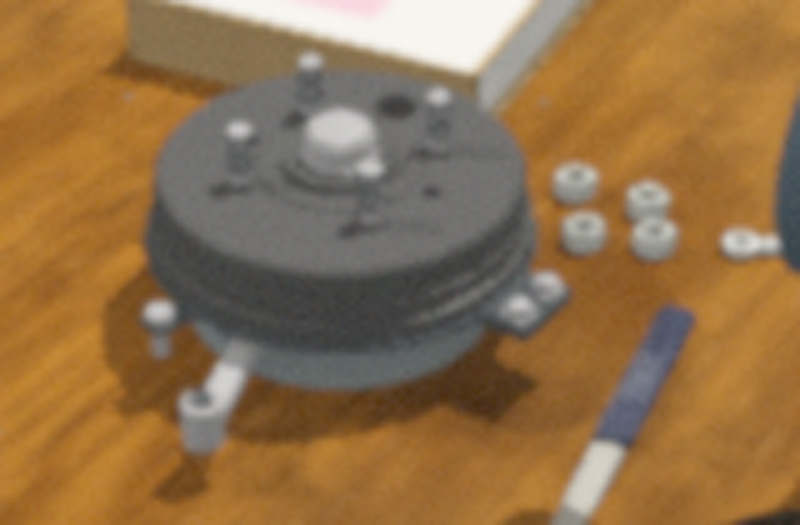

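View pics/si_z.png

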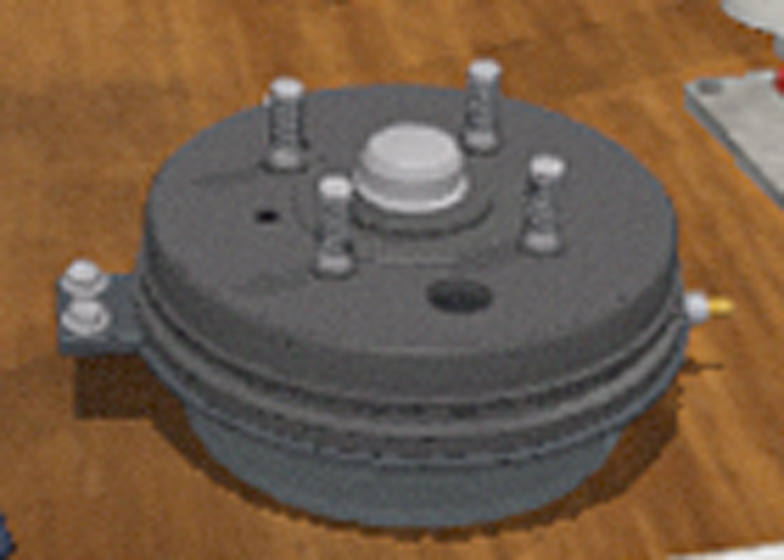

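```bash
cat > h.py <<'E'
import numpy as np, cv2
def cast(P,u,v,z):
    R=cv2.Rodrigues(np.array(P['rvec']))[0]; t=np.array(P['tvec']).ravel()
    d=R.T@np.linalg.solve(P['K'],[u,v,1.]); c=-R.T@t
    return (c+d*(z-c[2])/d[2])
def proj(P,X):
    return cv2.projectPoints(np.array(X,float).reshape(-1,3),P['rvec'],P['tvec'],P['K'],None)[0].reshape(-1,2)
E
python3 - <<'E'
from rig import eyes
from h import *
sc=dict(A=(311,58,.124),B=(438,93,.124),C=(370,166,.124),D=(240,128,.124),cap=(340,118,.117),hole=(397,106,.09),boss=(203,396,.051),b1=(519,303,.058),b2=(547,282,.058),n1=(576,172,.012),n2=(648,190,.012),n3=(583,222,.012),n4=(655,230,.012),barR=(678,312,.01),stop=(160,310,.05))
si=dict(A=(484,66,.124),B=(547,160,.124),C=(335,184,.124),D=(287,85,.124),cap=(411,134,.117),hole=(460,295,.09),b1=(83,269,.058),b2=(85,308,.058))
# identify by position only
for n,d,s,o in(("scene",sc,5,(260,160)),("side",si,5.6,(295,235))):
    P=eyes.camera_params(n)
    for k,(u,v,z) in d.items(): print(n,k,cast(P,o[0]+u/s,o[1]+v/s,z).round(4))
E
```

```text
scene A [ 0.6198 -0.1252  0.124 ]
scene B [ 0.5427 -0.131   0.124 ]
scene C [ 0.5359 -0.0523  0.124 ]
scene D [ 0.6132 -0.0469  0.124 ]
scene cap [ 0.5798 -0.0919  0.117 ]
scene hole [ 0.5827 -0.1542  0.09  ]
scene boss [0.5545 0.0764 0.051 ]
scene b1 [ 0.4548 -0.0687  0.058 ]
scene b2 [ 0.4518 -0.0926  0.058 ]
scene n1 [ 0.5219 -0.2531  0.012 ]
scene n2 [ 0.4778 -0.2586  0.012 ]
scene n3 [ 0.4936 -0.2106  0.012 ]
scene n4 [ 0.4555 -0.2251  0.012 ]
scene barR [ 0.4094 -0.165   0.01  ]
scene stop [0.6165 0.0269 0.05  ]
side A [ 0.6115 -0.0472  0.124 ]
side B [ 0.6184 -0.1222  0.124 ]
side C [ 0.5402 -0.1306  0.124 ]
side D [ 0.534  -0.0541  0.124 ]
side cap [ 0.5762 -0.085   0.117 ]
side hole [ 0.5815 -0.1545  0.09  ]
side b1 [ 0.4537 -0.0706  0.058 ]
side b2 [ 0.4525 -0.0981  0.058 ]
```

Run:
```python
from rig import eyes,robot
from h import *
from scipy.spatial.transform import Rotation as Ro
P=eyes.camera_params("scene")
for k,u,v,z in [("bottlebase",175,255,0),("bottleside",189,250,0),("trayclose",230,238,0),("trayR",252,212,0),("clamp",250,184,.05),("tape",224,295,.01),("tapeR",239,298,.0),("ratchettop",240,308,.01),("boxcorner",355,180,.03)]: print(k,cast(P,u,v,z).round(3))
print(Ro.from_quat(robot.get_obs()['tool_rot']).as_matrix().round(3))
```

```text
bottlebase [0.832 0.252 0.   ]
bottleside [0.815 0.217 0.   ]
trayclose [0.757 0.12  0.   ]
trayR [ 0.782 -0.006 -0.   ]
clamp [ 0.827 -0.06   0.05 ]
tape [0.617 0.307 0.01 ]
tapeR [ 0.588  0.288 -0.   ]
ratchettop [0.557 0.321 0.01 ]
boxcorner [ 0.597 -0.265  0.03 ]
[[-0.97  -0.     0.243]
 [-0.243  0.002 -0.97 ]
 [-0.    -1.    -0.002]]
```

Request:
play_rows:
  series:
    - [0,-0.2,-0.15,-0.2,0,0,0]
    - [0,-0.25,-0.15,-0.28,0,0,0]
    - [0,-0.25,-0.1,-0.28,0,0,0]
    - [0,-0.25,-0.1,-0.28,0,0,0]
    - [0,-0.25,0,-0.28,0,0,0]
    - [0,-0.25,0,-0.28,0,0,0]
    - [0,-0.25,0,-0.28,0,0,0]
    - [0,-0.25,0,-0.28,0,0,0]
    - [0,-0.25,0,-0.28,0,0,0]
    - [0,-0.25,0,-0.28,0,0,0]
    - [0,-0.25,0,-0.28,0,0,0]
    - [0,-0.25,0,-0.28,0,0,0]
  grip_force: 10

```text
time: 1.15
position: [0.3587, -0.2144, 0.2975]
tool_rot: [-0.086, 0.702, -0.702, 0.087]
ft_force: [0.8, -1.4, -0.8]
grip_width: 0.0148
```

Request:
play_rows:
  series:
    - [0,-0.25,0,-0.28,0,-0.039,0]
    - [0,0,0,0,0,-0.039,0]
    - [0,0,0,0,0,-0.039,0]
    - [0,0,0,0,0,-0.039,0]
    - [0,0,0,0,0,-0.039,0]
    - [0,0,0,0,0,-0.039,0]
    - [0,0,0,0,0,-0.039,0]
    - [0,0,0,0,0,-0.039,0]
    - [0,0,0,0,0,-0.039,0]
    - [0,0,0,0,0,-0.039,0]
    - [0,0,0,0,0,-0.039,0]
    - [0,0,0,0,0,-0.039,0]

```text
time: 2.15
position: [0.3757, -0.1829, 0.2974]
tool_rot: [0.536, -0.461, 0.461, -0.536]
ft_force: [-0.2, 0.7, -0.4]
grip_width: 0.0004
```

Request:
play_rows:
  series:
    - [0,0,0,0,0,-0.039,0]
    - [0,0,0,0,0,0,0]
    - [0,0,0,0,0,0,0]

```text
time: 2.4
position: [0.3757, -0.1829, 0.2975]
tool_rot: [-0.562, 0.43, -0.43, 0.562]
ft_force: [-0.1, -0.5, 0.6]
grip_width: 0.0005
```

```bash
cat > st.py <<'E'
from rig import robot
from scipy.spatial.transform import Rotation as Ro
import numpy as np
def st():
    o=robot.get_obs();R=Ro.from_quat(o['tool_rot']).as_matrix();p=np.array(o['position'])
    print('t',o['time'],'p',p.round(4),'zyaw',np.degrees(np.arctan2(R[1,2],R[0,2])).round(2),'tilt',R[2].round(3),'f',o['ft_force'].round(2),'w',round(o['grip_width'],4))
    return p,R
def togo(p,R,x,y,z=None):
    d=np.array([x,y,p[2] if z is None else z])-p
    print('shift rows units',(R.T@d*10).round(3))
E
python3 - <<'E'
from st import *
p,R=st(); togo(p,R,.5153,.0644,.1)
E
```

```text
t 2.4 p [ 0.3757 -0.1829  0.2975] zyaw 15.16 tilt [-0. -1. -0.] f [-0.15 -0.55  0.59] w 0.0005
shift rows units [-2.021  1.975  1.994]
```

Request:
play_rows:
  series:
    - [0,-0.28,0,0.28,0,0,0]
    - [0,-0.28,0,0.28,0,0,0]
    - [0,-0.28,0,0.28,0,0,0]
    - [0,-0.28,0,0.28,0,0,0]
    - [0,-0.28,0,0.28,0,0,0]
    - [0,-0.28,0,0.28,0,0,0]
    - [0,-0.28,0,0.28,0,0,0]
    - [0,-0.06,0,0.03,0,-0.01,0]
    - [0,0,0,0,0,0,0]
    - [0,0,0,0,0,0,0]

```text
time: 3.23
position: [0.5136, 0.0644, 0.2971]
tool_rot: [0.569, -0.42, 0.42, -0.568]
ft_force: [0.0, -1.2, 0.1]
grip_width: 0.0005
```

Run:
```python
from st import *
from rig import eyes
import cv2,pickle
p,R=st(); togo(p,R,.5153,.0644,.053)
P=eyes.camera_params("wrist"); im=eyes.camera("wrist")
cv2.imwrite("pics/w1.png",im[:,:,::-1]); pickle.dump(P,open("w1.pkl","wb"))
```

```text
t 3.2333 p [0.5136 0.0644 0.2971] zyaw 17.12 tilt [ 0.    -1.    -0.002] f [ 0.02 -1.17  0.08] w 0.0005
shift rows units [0.005 2.441 0.02 ]
```

View pics/w1.png

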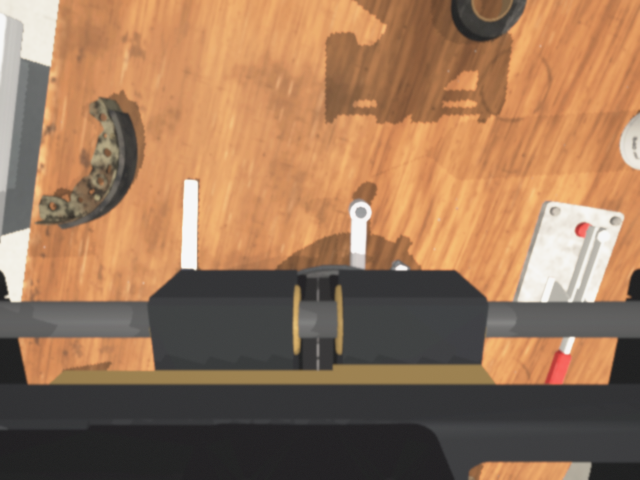

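Run:
```python
from h import *
import pickle
P=pickle.load(open("w1.pkl","rb"))
print(cast(P,360,212,.051),cast(P,358,260,.036),cast(P,190,225,.006))
```

```text
[0.55239834 0.08028793 0.051     ] [0.56947042 0.02796268 0.036     ] [0.37896436 0.00338567 0.006     ]
```

Request:
play_rows:
  series:
    - [0,0,0.4,0,0,0,0]
    - [0,0,0.4,0,0,0,0]
    - [0,0,0.4,0,0,0,0]
    - [0,0,0.4,0,0,0,0]
    - [0,0,0.4,0,0,0,0]
    - [0,0,0.2,0,0,0,0]
    - [0,0,0.2,0,0,0,0]
    - [0,0,0.05,0,0,0,0]
    - [0,0,0,0,0,0,0]

```text
time: 4.03
position: [0.5131, 0.063, 0.0515]
tool_rot: [0.569, -0.422, 0.42, -0.568]
ft_force: [-0.3, -0.1, -0.4]
grip_width: 0.0004
```

Request:
play_rows:
  series:
    - [0,0,0,0.06,0,0,0]
    - [0,0,0,0.06,0,0,0]
    - [0,0,0,0.05,0,0,0]
    - [0,0,0,0.05,0,0,0]

```text
time: 4.37
position: [0.5366, 0.0709, 0.054]
tool_rot: [-0.569, 0.419, -0.421, 0.569]
ft_force: [-4.2, -3.2, 2.9]
grip_width: 0.0006
```

Request:
play_rows:
  series:
    - [0,-0.01,0,0.06,0,0.021,0]
    - [0,-0.02,0,0.06,0,0.021,0]
    - [0,-0.02,0,0.06,0,0.021,0]
    - [0,-0.02,0,0.06,0,0.021,0]

```text
time: 4.7
position: [0.5546, 0.0822, 0.0528]
tool_rot: [0.511, -0.493, 0.49, -0.506]
ft_force: [-5.5, -4.2, 0.2]
grip_width: 0.0004
```

Request:
play_rows:
  series:
    - [0,-0.02,0,0.06,0,0.021,0]
    - [0,-0.02,0,0.06,0,0.021,0]
    - [0,-0.02,0,0.06,0,0.021,0]
    - [0,-0.02,0,0.06,0,0.021,0]

```text
time: 5.03
position: [0.578, 0.089, 0.0523]
tool_rot: [-0.442, 0.556, -0.552, 0.436]
ft_force: [-6.1, -3.1, 1.4]
grip_width: 0.0001
```

Run:
```python
from st import *
from rig import eyes
import cv2
st()
P=eyes.camera_params("wrist"); im=eyes.camera("wrist")
cv2.imwrite("pics/w2.png",im[:,:,::-1])
a=eyes.camera("scene")[160:265,260:420,::-1]; cv2.imwrite("pics/sc2.png",cv2.resize(a,None,fx=5,fy=5,interpolation=cv2.INTER_CUBIC))
```

```text
t 5.0333 p [0.578  0.089  0.0523] zyaw -13.22 tilt [ 0.003 -1.    -0.009] f [-6.11 -3.12  1.37] w 0.0001
```

View pics/sc2.png

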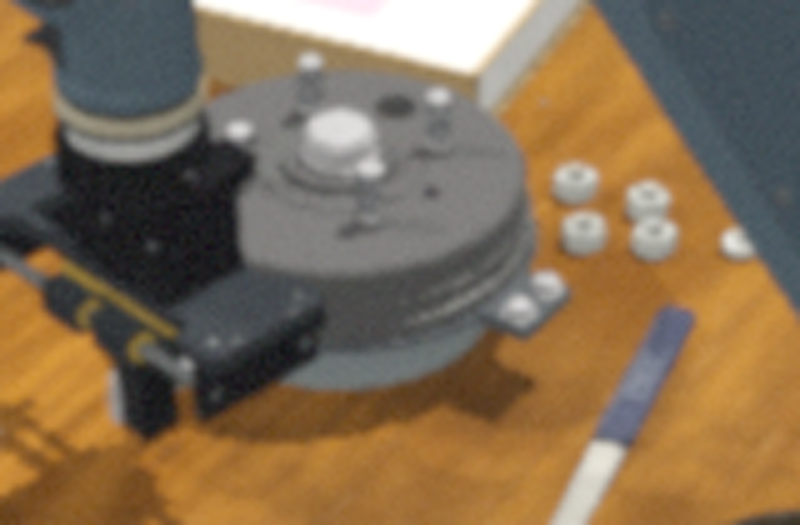

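View pics/w2.png

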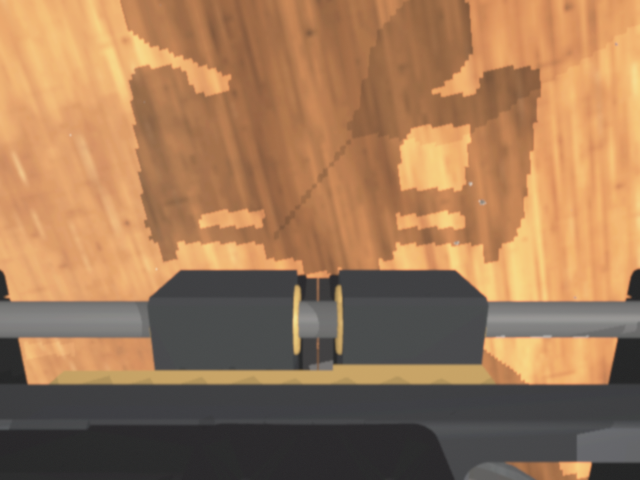

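Request:
play_rows:
  series:
    - [0,0.02,0,0.05,0,0.018,0]
    - [0,0.02,0,0.05,0,0.018,0]
    - [0,0.01,0,0.05,0,0.018,0]

```text
time: 5.38
position: [0.5919, 0.0826, 0.0524]
tool_rot: [-0.392, 0.592, -0.587, 0.389]
ft_force: [-4.4, 7.6, 0.3]
grip_width: 0.0007
```

Request:
play_rows:
  series:
    - [0,0,0,0.04,0,0.014,0]
    - [0,0,0,0.04,0,0.014,0]
    - [0,0,0,0,0,0,0]

```text
time: 5.63
position: [0.5999, 0.0795, 0.0525]
tool_rot: [-0.366, 0.608, -0.604, 0.364]
ft_force: [-4.8, 7.7, 0.1]
grip_width: 0.0003
```

Request:
play_rows:
  series:
    - [0,0,0,0.03,0,0,0]
    - [0,0,0,0.03,0,0,0]
    - [0,0,0,0,0,0,0]

```text
time: 5.88
position: [0.6002, 0.0793, 0.0524]
tool_rot: [-0.368, 0.611, -0.6, 0.362]
ft_force: [-11.8, 13.7, 7.9]
grip_width: 0.0004
```

Request:
play_rows:
  series:
    - [0,0,0,0.03,0,0,0]
    - [0,0,0,0.03,0,0,0]
    - [0,0,0,0,0,0,0]

```text
time: 6.13
position: [0.6004, 0.0791, 0.0523]
tool_rot: [-0.371, 0.614, -0.597, 0.359]
ft_force: [-18.9, 20.8, 15.1]
grip_width: 0.0007
```

Run:
```python
from st import *
from rig import eyes
import cv2
p,R=st()
import math
r=p[:2]-np.array([.581,-.011]); print(np.hypot(*r),np.degrees(np.arctan2(r[1],r[0])))
a=eyes.camera("scene")[160:265,260:420,::-1]; cv2.imwrite("pics/sc3.png",cv2.resize(a,None,fx=5,fy=5,interpolation=cv2.INTER_CUBIC))
```

```text
t 6.1333 p [0.6004 0.0791 0.0523] zyaw -27.87 tilt [ 0.003 -1.    -0.029] f [-18.86  20.82  15.11] w 0.0007
0.09220162296637688 77.82988046039921
```

View pics/sc3.png

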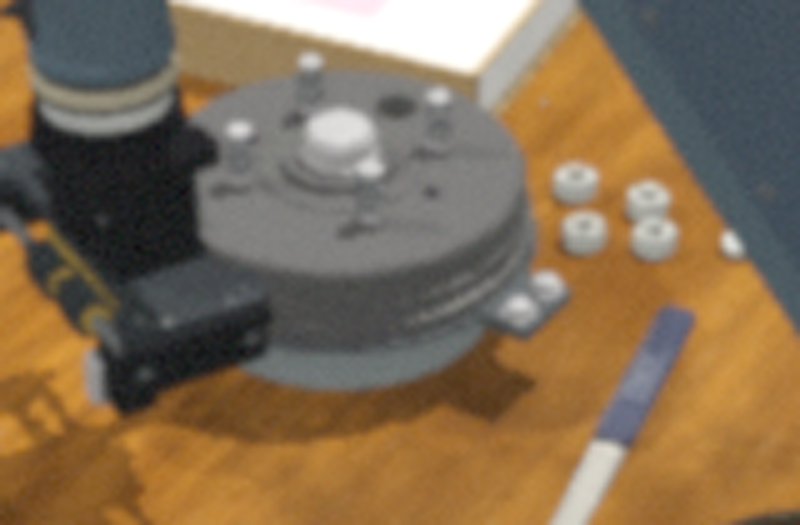

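Request:
play_rows:
  series:
    - [0,0,0,-0.15,0,0,0]
    - [0,0,0,-0.2,0,0,0]
    - [0,0,0,-0.1,0,0,0]
    - [0,0,-0.3,0,0,0,0]
    - [0,0,-0.4,0,0,0,0]
    - [0,0,-0.4,0,0,0,0]
    - [0,0,-0.4,0,0,-0.039,0]
    - [0,0,0,0,0,-0.039,0]
    - [0,0,0,0,0,-0.039,0]
    - [0,0,0,0,0,-0.039,0]
    - [0,0,0,0,0,-0.039,0]
    - [0,0,0,0,0,-0.039,0]

```text
time: 7.18
position: [0.574, 0.0921, 0.2036]
tool_rot: [-0.559, 0.431, -0.433, 0.56]
ft_force: [0.3, 0.3, 0.1]
grip_width: 0.0006
```

Request:
play_rows:
  series:
    - [0,0,0,0,0,-0.039,0]
    - [0,0,0,0,0,-0.039,0]
    - [0,0,0,0,0,-0.039,0]
    - [0,0,0,0,0,-0.039,0]
    - [0,0,0,0,0,-0.035,0]
    - [0,0,0,0,0,0,0]
    - [0,0,0,0,0,0,0]

```text
time: 7.77
position: [0.5737, 0.0921, 0.2031]
tool_rot: [-0.661, 0.25, -0.251, 0.661]
ft_force: [-0.5, -0.9, -0.5]
grip_width: 0.0007
```

Run:
```python
from st import *
from rig import eyes
import cv2,pickle
p,R=st(); togo(p,R,.5135,-.078,.122)
pickle.dump(eyes.camera_params("wrist"),open("w3.pkl","wb"))
cv2.imwrite("pics/w3.png",eyes.camera("wrist")[:,:,::-1])
a=eyes.camera("scene")[160:265,260:420,::-1]; cv2.imwrite("pics/sc4.png",cv2.resize(a,None,fx=5,fy=5,interpolation=cv2.INTER_CUBIC))
```

```text
t 7.7667 p [0.5737 0.0921 0.2031] zyaw 48.5 tilt [ 0.001 -1.     0.001] f [-0.49 -0.86 -0.48] w 0.0007
shift rows units [ 0.675  0.81  -1.674]
```

View pics/sc4.png

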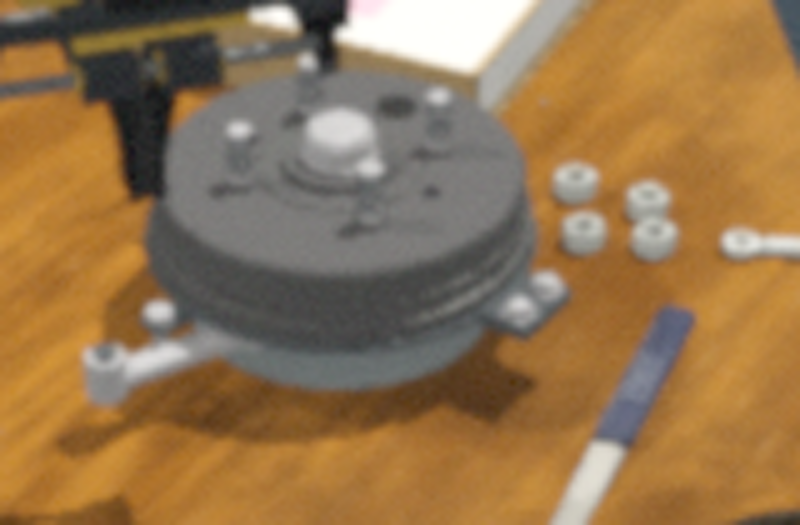

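View pics/w3.png

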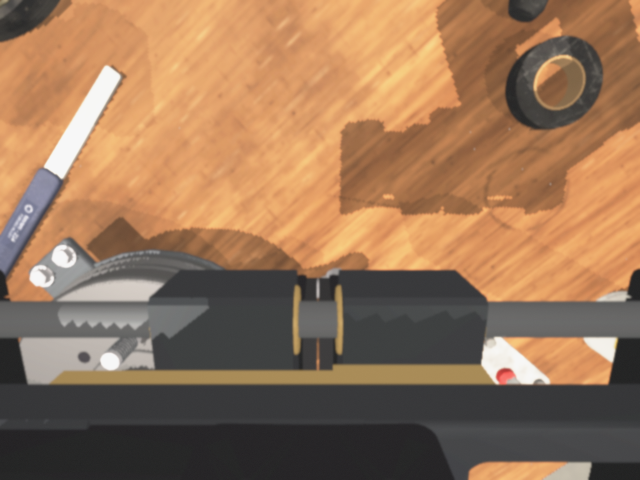

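Request:
play_rows:
  series:
    - [0,0.135,0,-0.335,0,0,0]
    - [0,0.135,0,-0.335,0,0,0]
    - [0,0.135,0,-0.335,0,0,0]
    - [0,0.135,0,-0.335,0,0,0]
    - [0,0.135,0,-0.335,0,0,0]
    - [0,0,0,0,0,0,0]
    - [0,0,0,0,0,0,0]

```text
time: 8.45
position: [0.5129, -0.0799, 0.2028]
tool_rot: [-0.661, 0.251, -0.252, 0.661]
ft_force: [0.5, 0.1, -0.5]
grip_width: 0.0007
```

Run:
```python
from st import *
from h import *
from rig import eyes
import cv2,pickle
p,R=st(); togo(p,R,.5135,-.078,.122)
pickle.dump(eyes.camera_params("wrist"),open("w4.pkl","wb"))
cv2.imwrite("pics/w4.png",eyes.camera("wrist")[:,:,::-1])
P=eyes.camera_params("scene"); b=cast(P,260+105/5,160+352/5,.051);print(b, np.degrees(np.arctan2(b[1]+.011,b[0]-.581)))
a=eyes.camera("side")[235:335,295:435,::-1]; cv2.imwrite("pics/si4.png",cv2.resize(a,None,fx=5.6,fy=5.6,interpolation=cv2.INTER_CUBIC))
```

```text
t 8.45 p [ 0.5129 -0.0799  0.2028] zyaw 48.33 tilt [ 0.    -1.     0.001] f [ 0.48  0.12 -0.49] w 0.0007
shift rows units [-0.009  0.808  0.018]
[0.61842961 0.07292737 0.051     ] 65.96426252619662
```

View pics/si4.png

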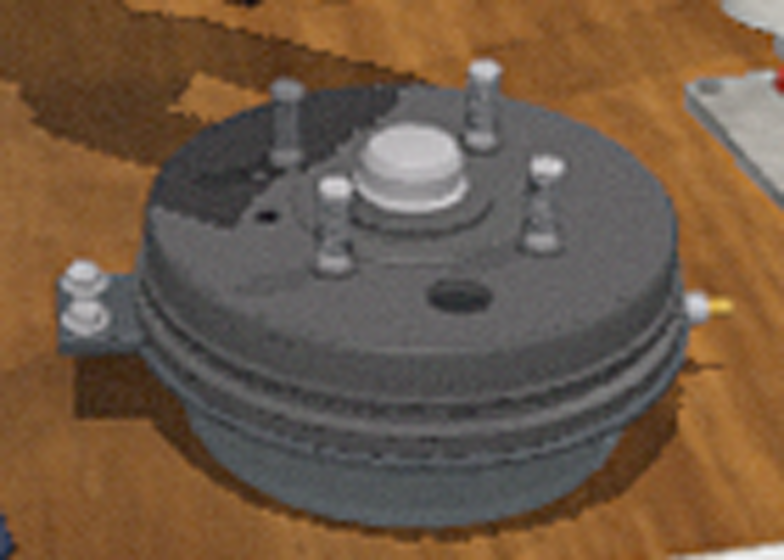

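View pics/w4.png

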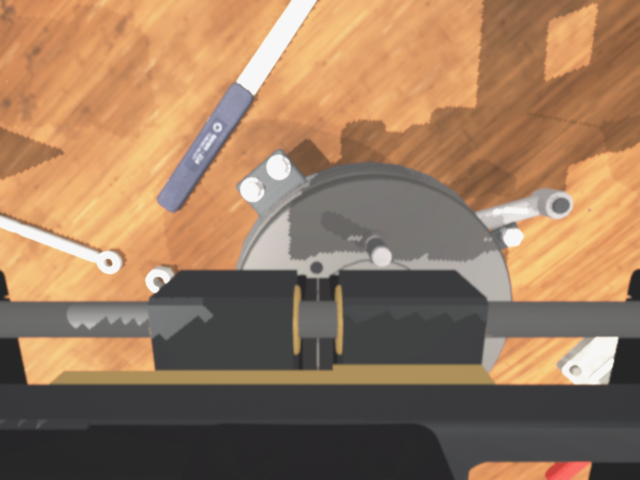

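Run:
```python
from h import *
import pickle
P=pickle.load(open("w4.pkl","rb"))
for a in [(381,257,.124),(251,189,.058),(278,166,.058),(559,205,.051),(512,237,.05)]: print(cast(P,*a).round(4))
```

```text
[ 0.5339 -0.049   0.124 ]
[ 0.4523 -0.0913  0.058 ]
[ 0.4534 -0.0652  0.058 ]
[0.6163 0.0736 0.051 ]
[0.6137 0.0328 0.05  ]
```

Request:
play_rows:
  series:
    - [0,0,0.3,0,0,0,0]
    - [0,0,0.3,0,0,0,0]
    - [0,0,0.15,0,0,0,0]
    - [0,0,0.06,0,0,0,0]
    - [0,0,0,0.05,0,0,0]
    - [0,0,0,0.04,0,0,0]
    - [0,0,0,0.03,0,0,0]

```text
time: 9.13
position: [0.5225, -0.0685, 0.1226]
tool_rot: [-0.662, 0.248, -0.25, 0.662]
ft_force: [0.3, 0.4, 0.8]
grip_width: 0.0008
```

```bash
cat > arc.py <<'E'
from st import *
import sys
C=np.array([.577,-.0885])
def arc():
    p,R=st(); r=p[:2]-C; z=R[:2,2]; x=R[:2,0]
    # stud contact estimate: finger face 15 ahead + 6 stud radius, along z
    s=r+.021*z; 
    print('tcp-axle: along z',(r@z).round(4),'along -x(out)',(-r@x).round(4),'stud angle if r=55:',
      'z-orient implies',np.degrees(np.arctan2(z[1],z[0])).round(1)+90,'pt angle',np.degrees(np.arctan2(s[1],s[0])).round(1))
if __name__=="__main__": arc()
E
python3 arc.py
```

```text
t 9.1333 p [ 0.5225 -0.0685  0.1226] zyaw 48.71 tilt [ 0.003 -1.     0.001] f [0.28 0.4  0.78] w 0.0008
tcp-axle: along z -0.0209 along -x(out) 0.0541 stud angle if r=55: z-orient implies 138.7 pt angle 138.6
```

Request:
play_rows:
  series:
    - [0,-0.01,0,0.029,0,0.0166,0]
    - [0,-0.01,0,0.029,0,0.0166,0]
    - [0,-0.01,0,0.029,0,0.0166,0]
    - [0,-0.01,0,0.029,0,0.0166,0]
    - [0,-0.01,0,0.029,0,0.0166,0]
    - [0,-0.01,0,0.029,0,0.0166,0]
    - [0,-0.01,0,0.029,0,0.0166,0]
    - [0,-0.01,0,0.029,0,0.0166,0]

```text
time: 9.8
position: [0.5339, -0.0485, 0.1228]
tool_rot: [0.596, -0.382, 0.382, -0.595]
ft_force: [-3.1, -0.7, 1.3]
grip_width: 0.0004
```

Run:
```python
from arc import *
arc()
from rig import eyes
import cv2
a=eyes.camera("side")[215:335,295:435,::-1]; cv2.imwrite("pics/si5.png",cv2.resize(a,None,fx=5,fy=5,interpolation=cv2.INTER_CUBIC))
```

```text
t 9.8 p [ 0.5339 -0.0485  0.1228] zyaw 24.65 tilt [ 0.001 -1.    -0.001] f [-3.12 -0.74  1.31] w 0.0004
tcp-axle: along z -0.0225 along -x(out) 0.0543 stud angle if r=55: z-orient implies 114.7 pt angle 116.3
```

View pics/si5.png

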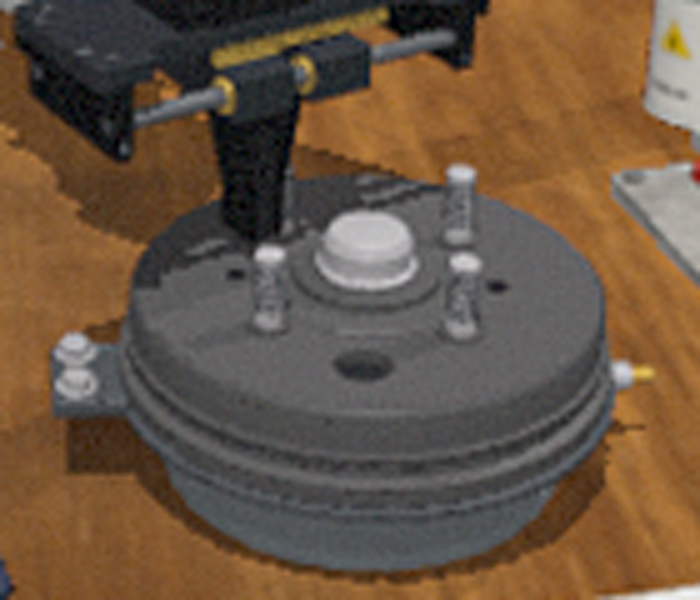

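Request:
play_rows:
  series:
    - [0,-0.01,0,0.03,0,0.0166,0]
    - [0,-0.01,0,0.03,0,0.0166,0]
    - [0,-0.01,0,0.03,0,0.0166,0]
    - [0,-0.01,0,0.03,0,0.0166,0]
    - [0,-0.01,0,0.03,0,0.0166,0]
    - [0,-0.01,0,0.03,0,0.0166,0]
    - [0,-0.01,0,0.03,0,0.0166,0]
    - [0,-0.01,0,0.03,0,0.0166,0]
    - [0,-0.01,0,0.03,0,0.0166,0]
    - [0,-0.01,0,0.03,0,0.0166,0]

```text
time: 10.68
position: [0.5602, -0.032, 0.1226]
tool_rot: [-0.477, 0.523, -0.521, 0.477]
ft_force: [-4.3, 0.7, 2.0]
grip_width: 0.0003
```

```bash
python3 arc.py
```

```text
t 10.6833 p [ 0.5602 -0.032   0.1226] zyaw -5.19 tilt [-0.001 -1.    -0.002] f [-4.25  0.72  1.97] w 0.0003
tcp-axle: along z -0.0219 along -x(out) 0.0547 stud angle if r=55: z-orient implies 84.8 pt angle 85.7
```

Request:
play_rows:
  series:
    - [0,-0.01,0,0.029,0,0.0166,0]
    - [0,-0.01,0,0.029,0,0.0166,0]
    - [0,-0.01,0,0.029,0,0.0166,0]
    - [0,-0.01,0,0.029,0,0.0166,0]
    - [0,-0.01,0,0.029,0,0.0166,0]
    - [0,-0.01,0,0.029,0,0.0166,0]
    - [0,-0.01,0,0.029,0,0.0166,0]
    - [0,-0.01,0,0.029,0,0.0166,0]
    - [0,-0.01,0,0.029,0,0.0166,0]
    - [0,-0.01,0,0.029,0,0.0166,0]
    - [0,0,0,0,0,0,0]

```text
time: 11.6
position: [0.5926, -0.0323, 0.1227]
tool_rot: [0.326, -0.627, 0.628, -0.327]
ft_force: [0.7, 0.5, 0.9]
grip_width: 0.0005
```

Run:
```python
from arc import *
arc()
from rig import eyes
import cv2
a=eyes.camera("side")[215:335,295:435,::-1]; cv2.imwrite("pics/si6.png",cv2.resize(a,None,fx=5,fy=5,interpolation=cv2.INTER_CUBIC))
a=eyes.camera("scene")[160:265,260:420,::-1]; cv2.imwrite("pics/sc6.png",cv2.resize(a,None,fx=5,fy=5,interpolation=cv2.INTER_CUBIC))
```

```text
t 11.6 p [ 0.5926 -0.0323  0.1227] zyaw -34.98 tilt [-0.001 -1.     0.002] f [0.65 0.5  0.9 ] w 0.0005
tcp-axle: along z -0.0194 along -x(out) 0.055 stud angle if r=55: z-orient implies 55.0 pt angle 53.4
```

View pics/si6.png

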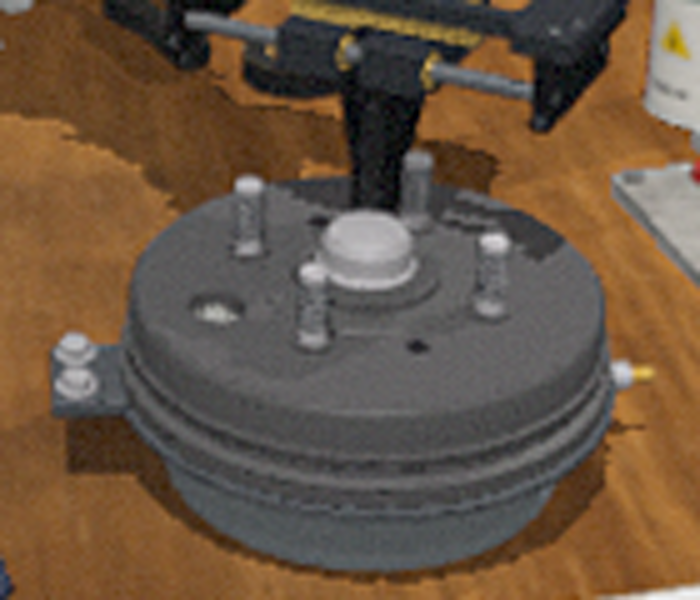

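View pics/sc6.png

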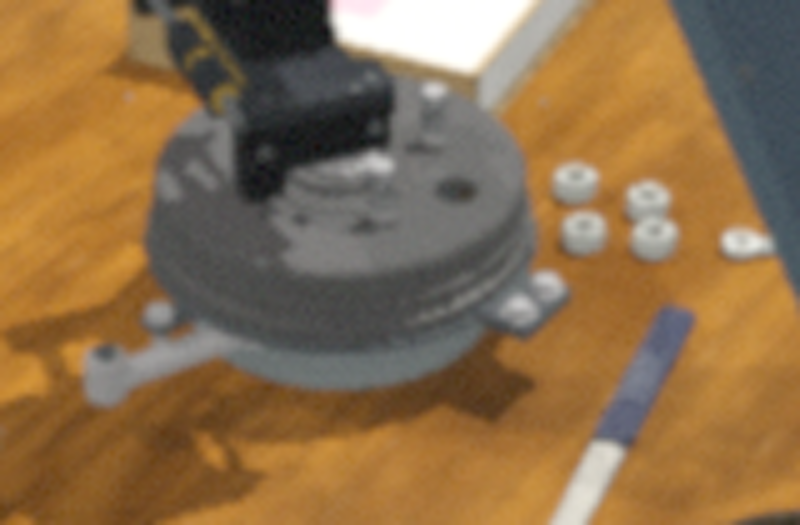

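```bash
cat > ms.py <<'E'
from h import *
from rig import eyes
def ms(n,s,o,pts):
    P=eyes.camera_params(n)
    for k,(u,v,z) in pts.items():
        c=cast(P,o[0]+u/s,o[1]+v/s,z); d=c[:2]-np.array([.5765,-.0887]); print(n,k,c.round(4),'ang',np.degrees(np.arctan2(d[1],d[0])).round(1),'r',np.hypot(*d).round(4))
E
python3 - <<'E'
from ms import *
ms("side",5,(295,215),dict(hole=(217,308,.09),s1=(250,183,.124),s2=(313,270,.124),s3=(494,241,.124),s4=(418,158,.124),star=(222,312,.082)))
ms("scene",5,(260,160),dict(hole=(458,187,.09),s=(433,90,.124),s2=(379,165,.124)))
E
```

```text
side hole [ 0.511  -0.1039  0.09  ] ang -166.9 r 0.0672
side s1 [ 0.5305 -0.0602  0.124 ] ang 148.2 r 0.0542
side s2 [ 0.5449 -0.1356  0.124 ] ang -124.0 r 0.0566
side s3 [ 0.621  -0.1209  0.124 ] ang -35.9 r 0.0549
side s4 [ 0.6056 -0.0456  0.124 ] ang 55.9 r 0.052
side star [ 0.5144 -0.0941  0.082 ] ang -175.0 r 0.0623
scene hole [ 0.5131 -0.1034  0.09  ] ang -167.0 r 0.065
scene s [ 0.5466 -0.1321  0.124 ] ang -124.6 r 0.0528
scene s2 [ 0.5325 -0.0556  0.124 ] ang 143.0 r 0.0551
```

Request:
play_rows:
  series:
    - [0,-0.005,0,0.02,0,0.011,0]
    - [0,-0.005,0,0.02,0,0.011,0]
    - [0,-0.005,0,0.02,0,0.011,0]
    - [0,-0.005,0,0.02,0,0.011,0]
    - [0,-0.005,0,0.02,0,0.011,0]
    - [0,0,0,0,0,0,0]
    - [0,0,0,0,0,0,0]

```text
time: 12.28
position: [0.6014, -0.0374, 0.122]
tool_rot: [0.271, -0.652, 0.653, -0.272]
ft_force: [-0.6, 1.5, 0.4]
grip_width: 0.0002
```

Run:
```python
from arc import *
arc()
from rig import eyes
import cv2
a=eyes.camera("side")[255:335,295:405,::-1]; cv2.imwrite("pics/si7.png",cv2.resize(a,None,fx=7,fy=7,interpolation=cv2.INTER_CUBIC))
a=eyes.camera("scene")[165:235,315:395,::-1]; cv2.imwrite("pics/sc7.png",cv2.resize(a,None,fx=8,fy=8,interpolation=cv2.INTER_CUBIC))
```

```text
t 12.2833 p [ 0.6014 -0.0374  0.122 ] zyaw -44.8 tilt [-0.001 -1.     0.001] f [-0.59  1.47  0.4 ] w 0.0002
tcp-axle: along z -0.0187 along -x(out) 0.0535 stud angle if r=55: z-orient implies 45.2 pt angle 42.7
```

View pics/si7.png

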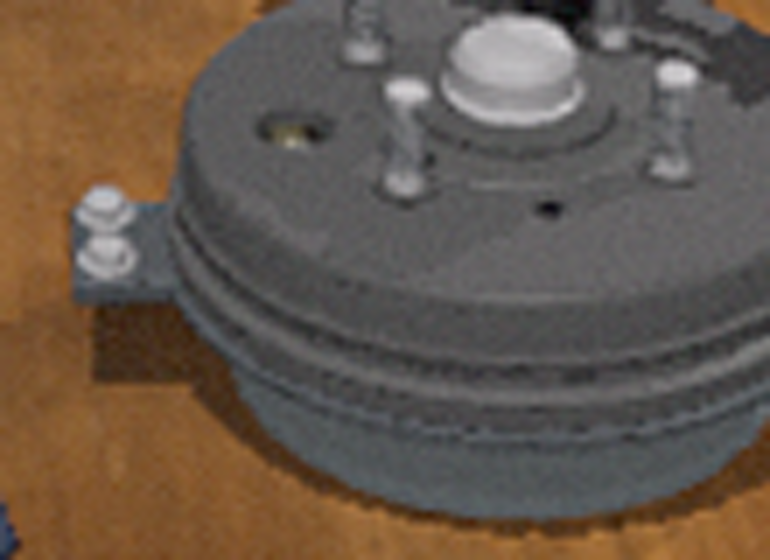

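View pics/sc7.png

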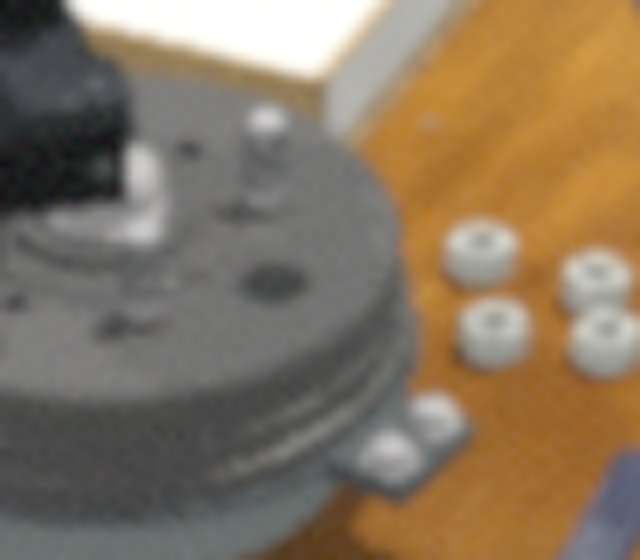

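Run:
```python
from ms import *
ms("side",7,(295,255),dict(hole=(293,131,.09),s2=(407,90,.124),s3=(678,73,.124),b1=(106,200,.058),b2=(106,249,.058)))
ms("scene",8,(315,165),dict(hole=(275,283,.09),s=(267,120,.124),s2=(146,218,.124),b1=(390,452,.058),b2=(435,412,.058)))
```

```text
side hole [ 0.5093 -0.092   0.09  ] ang -177.2 r 0.0673
side s2 [ 0.5369 -0.1302  0.124 ] ang -133.7 r 0.0574
side s3 [ 0.615  -0.1294  0.124 ] ang -46.6 r 0.056
side b1 [ 0.4543 -0.0728  0.058 ] ang 172.6 r 0.1233
side b2 [ 0.4523 -0.1003  0.058 ] ang -174.7 r 0.1247
scene hole [ 0.5109 -0.0883  0.09  ] ang 179.6 r 0.0656
scene s [ 0.5374 -0.1261  0.124 ] ang -136.3 r 0.0541
scene s2 [ 0.54   -0.0551  0.124 ] ang 137.4 r 0.0497
scene b1 [ 0.4529 -0.0652  0.058 ] ang 169.2 r 0.1258
scene b2 [ 0.4516 -0.0922  0.058 ] ang -178.4 r 0.125
```

Request:
play_rows:
  series:
    - [0,-0.005,0,0.015,0,0.008,0]
    - [0,-0.005,0,0.015,0,0.008,0]
    - [0,0,0,0.005,0,0.004,0]
    - [0,0,0,0,0,0,0]
    - [0,0,0,0,0,0,0]

```text
time: 12.8
position: [0.6045, -0.0394, 0.1216]
tool_rot: [0.25, -0.661, 0.662, -0.251]
ft_force: [-0.7, 0.9, 2.2]
grip_width: 0.0008
```

Request:
play_rows:
  series:
    - [0,0,0,-0.05,0,0,0]
    - [0,0,0,-0.08,0,0,0]
    - [0,0,-0.2,-0.02,0,0,0]
    - [0,0,-0.35,0,0,0,0]
    - [0,0,-0.35,0,0,-0.039,0]
    - [0,0,-0.35,0,0,-0.039,0]
    - [0,0,0,-0.2,0,-0.039,0]
    - [0,0,0,-0.2,0,-0.039,0]
    - [0,0,0,-0.2,0,-0.039,0]
    - [0,0,0,-0.2,0,-0.039,0]
    - [0,0,0,0,0,0,0]
    - [0,0,0,0,0,0,0]

```text
time: 13.8
position: [0.521, 0.0047, 0.2467]
tool_rot: [0.471, -0.527, 0.528, -0.471]
ft_force: [0.1, 0.0, 0.2]
grip_width: 0.0006
```

Run:
```python
from arc import *
arc()
from rig import eyes
import cv2,pickle
pickle.dump(eyes.camera_params("wrist"),open("w8.pkl","wb"))
cv2.imwrite("pics/w8.png",eyes.camera("wrist")[:,:,::-1])
a=eyes.camera("side")[255:335,295:405,::-1]; cv2.imwrite("pics/si8.png",cv2.resize(a,None,fx=7,fy=7,interpolation=cv2.INTER_CUBIC))
a=eyes.camera("scene")[165:235,315:395,::-1]; cv2.imwrite("pics/sc8.png",cv2.resize(a,None,fx=8,fy=8,interpolation=cv2.INTER_CUBIC))
```

```text
t 13.8 p [0.521  0.0047 0.2467] zyaw -6.47 tilt [ 0. -1.  0.] f [0.12 0.02 0.16] w 0.0006
tcp-axle: along z -0.0662 along -x(out) 0.0863 stud angle if r=55: z-orient implies 83.5 pt angle 111.1
```

View pics/w8.png

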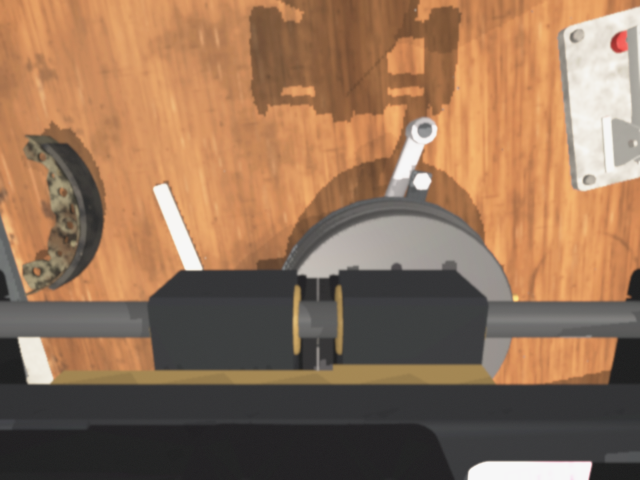

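View pics/si8.png

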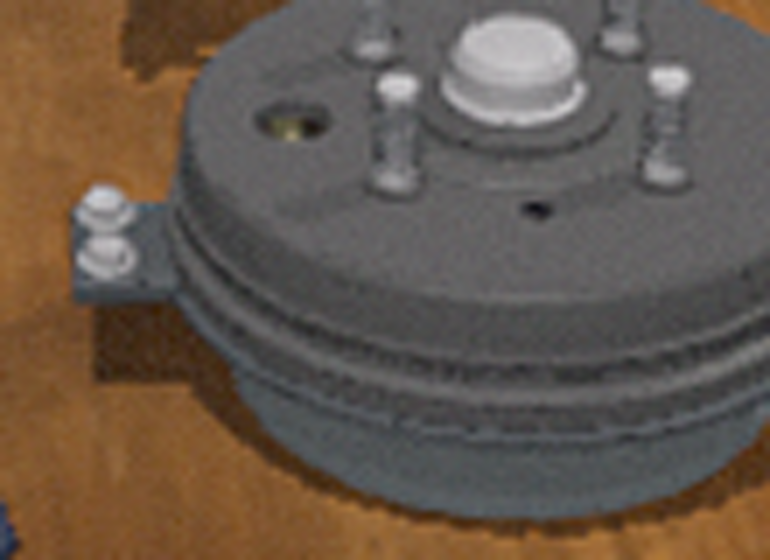

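View pics/sc8.png

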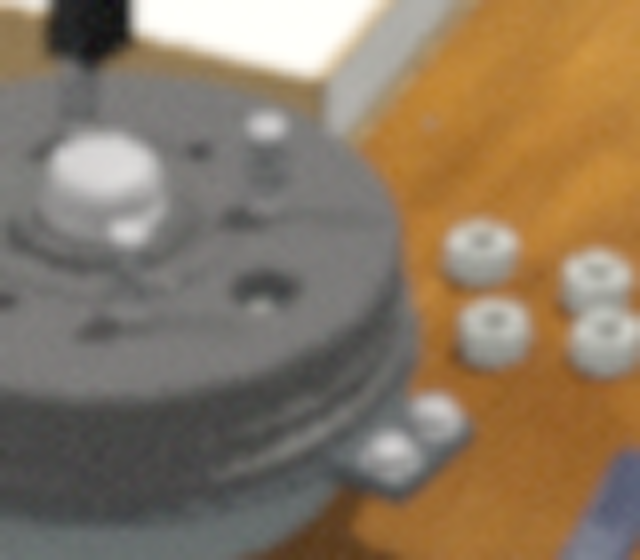

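Request:
play_rows:
  series:
    - [0,0.35,-0.1,0,0,0,0]
    - [0,0.35,-0.1,0,0,0,0]
    - [0,0.35,0,0,0,0,0]
    - [0,0.35,0,0,0,0,0]
    - [0,0.3,0,0,0,0,0]
    - [0,0.2,0,0,0,0,0]
    - [0,0,0,0,0,0,0]
    - [0,0,0,0,0,0,0]

```text
time: 14.62
position: [0.5011, -0.1861, 0.2663]
tool_rot: [0.47, -0.528, 0.528, -0.471]
ft_force: [-0.9, 0.7, -0.1]
grip_width: 0.0004
```

Run:
```python
from arc import *
arc()
from h import *
from rig import eyes
import cv2,pickle
P=eyes.camera_params("wrist")
print('cam',-cv2.Rodrigues(P['rvec'])[0].T@np.array(P['tvec']).ravel())
pickle.dump(P,open("w9.pkl","wb"))
cv2.imwrite("pics/w9.png",eyes.camera("wrist")[:,:,::-1])
```

```text
t 14.6167 p [ 0.5011 -0.1861  0.2663] zyaw -6.61 tilt [-0. -1.  0.] f [-0.88  0.74 -0.1 ] w 0.0004
tcp-axle: along z -0.0641 along -x(out) -0.1056 stud angle if r=55: z-orient implies 83.4 pt angle -118.8
cam [ 0.50743949 -0.12001382  0.40326098]
```

View pics/w9.png

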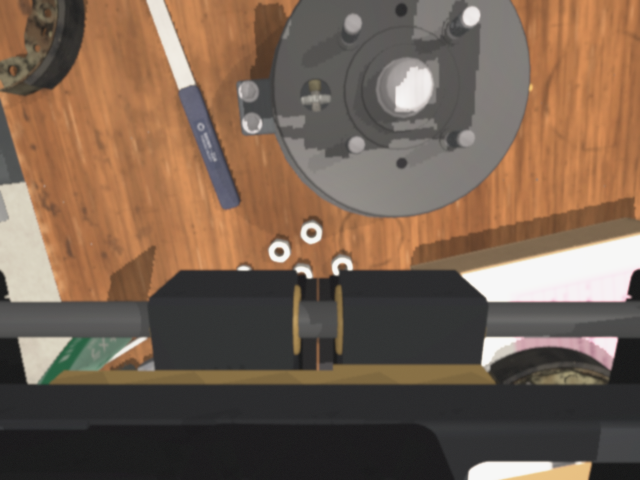

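Excellent view: the hole is at about (315,96), with the star-wheel bar at (315,98) inside it. I'll zoom in and measure.

Run:
```python
import cv2
a=cv2.imread("pics/w9.png")[55:145,230:350]; cv2.imwrite("pics/w9z.png",cv2.resize(a,None,fx=6.5,fy=6.5,interpolation=cv2.INTER_CUBIC))
```

```text
(no output)
```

View pics/w9z.png

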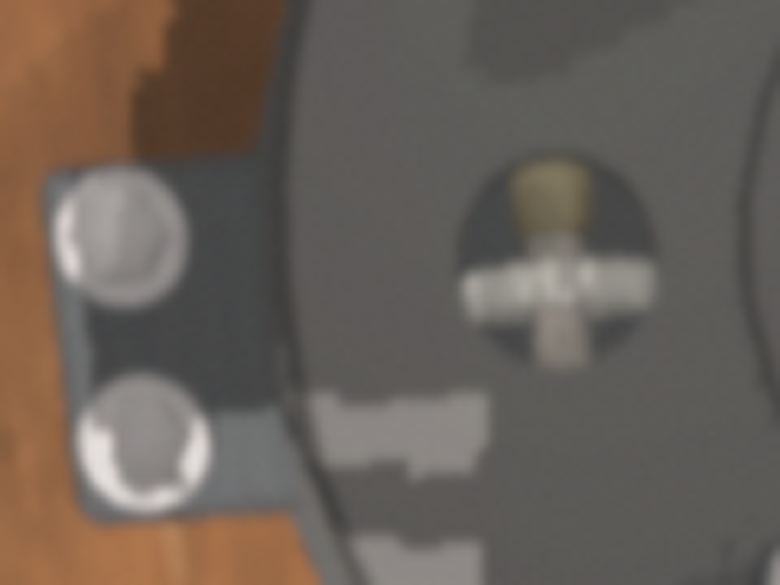

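Run:
```python
from h import *
import pickle
P=pickle.load(open("w9.pkl","rb"))
c=lambda u,v,z:cast(P,230+u/6.5,55+v/6.5,z)
h=c(557,260,.09)
for v in (265,272,283): s=c(560,v,.082); print(h.round(4),s.round(4),(h-s)[:2].round(4))
b1,b2=c(120,237,.058),c(143,442,.058);print(b1,b2)
print(proj(P,[[.577,-.0888,.117]]))
ax=cast(P,412,84,.117);print(ax)
for nm,v in(('hole',h),('lug',(b1+b2)/2)):
  d=v-ax; print(nm,np.degrees(np.arctan2(d[1],d[0])), np.hypot(*d[:2]))
```

```text
[ 0.5107 -0.0807  0.09  ] [ 0.5111 -0.0803  0.082 ] [-0.0004 -0.0004]
[ 0.5107 -0.0807  0.09  ] [ 0.511  -0.0811  0.082 ] [-0.0003  0.0004]
[ 0.5107 -0.0807  0.09  ] [ 0.5108 -0.0823  0.082 ] [-0.0001  0.0016]
[ 0.45483166 -0.06731137  0.058     ] [ 0.45382362 -0.09287693  0.058     ]
[[410.78297439  90.51885314]]
[ 0.57808607 -0.08462773  0.117     ]
hole 176.64025345538806 0.06751159053540236
lug 177.90204878910524 0.12384143980467356
```

Run:
```python
from st import *
from rig import ticket
st(); print(ticket.hand_in())
```

```text
t 14.6667 p [ 0.5009 -0.1848  0.2662] zyaw -6.51 tilt [-0.001 -1.    -0.   ] f [ 0.45 -0.29 -0.21] w 0.0003
the job is handed in; nothing more can be done
None
```

The handbrake is off and the access hole sits over the star wheel. I handed the job in at 14.7 s with the arm clear of everything; no verdict came back.

- **Handbrake:** I pushed the lever by its end boss with the closed fingers until it stalled. It stayed put while the push force climbed to about 28 N. Pictures after I backed off showed the arm lying against the stop bolt, turned about 0.75 rad from where it started.
- **Drum:** With the handbrake off, I pushed one stud clockwise, turning the drum about 98°. Nothing was gripped.
- **Final check:** The wrist view from nearly overhead showed the star wheel in the middle of the hole, within about 0.5 to 1.6 mm depending on which edge I took as its top.
- **Disagreements:** The direction of the lug bolts gives a hole angle about 1.3° (1.5 mm) off. The three cameras also differed by 2–4 mm on absolute positions, so I relied on relative measurements. Both are well inside the 6 mm limit.
- **Bystanders:** None was touched, and the pictures taken along the way showed none displaced. I did not measure each one again at the end.

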